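# Bring the marked glaze to the front

### The arm

A 6-joint arm with a two-finger parallel gripper is mounted at the origin on the work surface. World frame = base frame: x ahead of the robot, y to its left, z up, the work surface at z = 0. Lengths are in m, angles in degrees, forces in N, time in s.
With the tool pointing down it reaches from about 0.375 to 0.9 m from the base axis. Payload 3.1 kg.
Tool frame: the origin (TCP) lies midway between the tips of the shut fingers; the grasp point (between the pads) lies 19 mm behind it; z points along the fingers, y is the line along which they close (so a half turn about z gives the same grasp; the last joint's range is limited). The gripper opens to 87 mm and grips with 3 to 60 N. Pads are 19 mm wide; open, the fingers measure 117 mm over their backs; the gripper's body (75 mm by 190 mm) begins 51 mm behind the grasp point.
Start: joints at [53.543, 30.224, 82.088, -0, 67.689, -10.227], TCP at [0.276, 0.561, 0.195] pointing down, gripper open.
Joint ranges: [-176.69, 176.69], [-43.24, 126.21], [12.49, 139.97], [-82, 262], [0, 151.66], [-163.58, 163.58]. Speed limits (degrees/s): [159.86, 159.86, 180, 180, 180, 180].

### API

Orientations are given as a 3x3 rotation matrix whose columns are the frame's x, y, z axes.
In Python, from rig import read_state, optics, bot gives the robot as it stands. The module is installed in compiled form; this text tells all that it offers.
- The arm moves only by the tool send_rows, never from a script. Its argument "commands" is a list of rows, each a list of 7 numbers: the turn, a rotation vector about the tool's x, y, z in units of 5 degrees (1.0 is 5 degrees), then the shift along the tool's x, y, z in units of 30 mm (1.0 is 30 mm), then the opening, from 0 (shut) to 1 (fully open). In form: [[rx, ry, rz, tx, ty, tz, gripper], ...]. A call has 1 to 20 rows; each row is the pose to reach, as a shift and turn from the pose commanded when the call began, along the tool's axes at that moment; what a row does not reach only later rows make up. A row lasts 1/12 s, in which the tool goes at most 41.7 mm and 7.16 degrees, less where a joint would pass 70% of its speed; a pose out of reach is approached as far as the arm can. A call with a gripper value outside its range is refused whole. The fingers move at their own pace and stop on an object; the grip force is fixed at half the most. Time passes only in rows, so rows that repeat a pose let the fingers close. It gives the time, the measured TCP pose, the force, the opening and the grip force at its end, in the units of the state.
- read_state(): the state, without advancing time (a new reading comes with each control period).
- optics.capture(name): name is "scene" or "top" or "wrist"; returns a dict with "image" (420x560x3 uint8, blue, green, red), "intrinsics" (3x3 intrinsics, pixels), "extrinsics" (4x4, takes a point from world to camera coordinates); the wrist camera has in their place "T_tool_cam" (4x4, takes a point from camera to tool coordinates, whose origin is the TCP and whose axes are the flange's). Camera axes: x right, y down, z forward; pixel columns grow to the right and rows downward; lengths in m; the calibration is good to about 2 mm. A picture is of the moment at which its call begins: read the wrist's pose just before it. There is no depth.
- bot.hand_in(): hands the job in; it is judged then, once.
The state is a dict: "time_s": time; "joint_positions": joint angles; "qvel": joint speeds; "tau": joint torques, N m; "position": TCP position; "tcp_rot": TCP orientation; "force": force on the tool from outside, world axes, zero at the start; "moment": the same for the moment, N m; "opening": opening from 0.0 (shut) to 1.0 (fully open); "grasp_force": force on a finger pad.
Only numpy, scipy, OpenCV 4.12 (cv2) and the standard library are available. Lean on these libraries where they do the work, as an engineer would, in place of code of your own. Each camera call takes 0.05 s, during which the arm holds its last target. There are 200 camera calls.

### The job

Take the glaze-sample saddle off the carousel's knob and drape it over the bar of the drying rail, one side board either side of the bar, and let go of it there. Then turn the carousel by its knob until the jar with the yellow lid stands squarely at the front, in line with the yellow arrow, and finish while still gripping the knob firmly, so that the carousel is held still. Keep all jars standing on the carousel, do not drop the saddle, and leave the other things on the table where they are.

Things in the scene. Friction and masses are not known exactly. Their poses are not given: they have to be found in the camera images.
- stand: Fixed foot of the carousel: dark steel disc 210 mm across under the deck, with a flat yellow arrow that reaches out beyond the deck and shows its front. Origin on the turning axis at table height; z up; the arrow points along its own -x, within 25 degrees of world -x (towards the robot's side).
- pointer_tip (a point): Tip of the flat yellow front arrow on the table, 190 mm from the turning axis, 10 mm above the table.
- turntable (a joint): Turn of the deck in rad: 0 at the start, + is counterclockwise from above, free both ways, friction 0.06 N m, stays where left. The deck is a wooden disc 256 mm across, its top 32 mm above the table, with six seats every 60 degrees, 95 mm from the axis, each with four 14 mm dowels round it (2 mm play); five hold jars, the empty one starts near the front.
- knob: Black round knob on a thin column on the turning axis, fixed to the deck; 36 mm across, 35 mm tall. Origin at the centre of its underside, 130 mm above the table (top at 165 mm), clear above the jars, whose lids end at 104 mm. Grip it across its diameter from above and turn it. The saddle hangs over it at first.
- jar_marked: One of the five glaze jars in the carousel's seats: white round jar, 46 mm across the lid, 72 mm tall, 80 to 170 g, loose, with a yellow lid and a yellow band round its middle. Origin at the centre of its underside, z up. This is the marked jar. It starts 40 to 140 degrees from the front, either way.
- jar_blue: One of the five glaze jars in the carousel's seats: white round jar, 46 mm across the lid, 72 mm tall, 80 to 170 g, loose, with a blue lid and a blue band round its middle. Origin at the centre of its underside, z up.
- jar_green: One of the five glaze jars in the carousel's seats: white round jar, 46 mm across the lid, 72 mm tall, 80 to 170 g, loose, with a green lid and a green band round its middle. Origin at the centre of its underside, z up.
- jar_red: One of the five glaze jars in the carousel's seats: white round jar, 46 mm across the lid, 72 mm tall, 80 to 170 g, loose, with a red lid and a red band round its middle. Origin at the centre of its underside, z up.
- jar_black: One of the five glaze jars in the carousel's seats: white round jar, 46 mm across the lid, 72 mm tall, 80 to 170 g, loose, with a black lid and a black band round its middle. Origin at the centre of its underside, z up.
- saddle: Rigid plywood sample piece like a small house without floor or ends, coloured tiles outside, 110 to 230 g. Roof boards at 45 degrees, ridge 60 mm long, side boards 64 mm apart outside; grip fin on top 10 mm thick, 44 mm along the ridge. Origin: inner apex of the ridge; y along ridge, x across fin, z up. Fin top 38 mm above origin, outer ridge 6 above, boards end 95 below; origin starts at 183 mm.
- rail: Fixed aluminium drying rail: a level round bar 16 mm thick and 280 mm long on two posts with round feet, 20 mm thick. Origin at table height below the bar's middle; y along the bar, z up.
- rail_mid (a point): Middle of the rail's bar, on its centre line, 170 mm above the table; y along the bar. A saddle draped over the bar has its origin 11 mm above this line.
- bowl: Blue bowl, 150 mm across, 70 mm tall, bystander. Origin at the centre of its underside.
- mug: Terracotta mug, 80 mm across, 90 mm tall, bystander. Origin at the centre of its underside.
- rolling_pin: Wooden rolling pin, 380 mm long, 52 mm thick, lying at the robot's left, bystander. Origin below its middle, x along it.
- spatula: Spatula lying at the robot's right, bystander. Origin below its middle, x along it.
- glaze_bottle: White glaze pot with a green label, 56 mm across, 100 mm tall, bystander standing on the table. Origin at the centre of its underside.
Mind the look-alikes: they are no part of the job. What is shaped like the jar_green but orange is not meant.

How it is judged:
By the outcome, as a careful person would: the job done as asked, in the order asked, and still so for the second after the job is handed in, while the arm keeps its last pose, push and grip.
It also fails if it takes over 72 s, if anything falls off the work surface, if the arm or the gripper's body presses on something with over 40 N, if the wrist force passes 120 N, or if a joint passes its speed limit or range.

## Working session

There is one attempt and no reset: what is moved stays moved. The work goes in short steps, Python scripts to look and compute and a tool call to move; the robot and the scene stay as the last step left them, time stands still between calls to the robot, and variables do not carry over. Pictures are saved under pics/ and viewed, at most 10 in all, crops included, and the job is handed in when it is done.

Besides the shell and the picture viewer there is one more tool, called by a JSON object that holds its "name" and its "arguments", one argument or row to a line. send_rows: Moves the arm, as the interface text tells. Its arguments: {"type":"object","properties":{"commands":{"type":"array","items":{"type":"array","items":{"type":"number"}}}},"required":["commands"]}

```bash
mkdir -p pics; python3 - <<'E'
from rig import read_state, optics
import cv2,pickle
s=read_state(); print(s)
d={}
for n in("scene","top"):
    c=optics.capture(n); d[n]=c; cv2.imwrite(f"pics/{n}0.png",c["image"]); print(n,c["intrinsics"],c["extrinsics"])
pickle.dump(d,open("c0.pkl","wb"))
E
```

```text
{'time_s': 0.0, 'joint_positions': array([ 5.35415724e+01,  3.02789327e+01,  8.21571443e+01,  1.04393174e-03,
        6.76887225e+01, -1.02302664e+01]), 'qvel': array([ 0.00584387,  0.05844878,  0.01301763,  0.13927769,  0.05564471,
       -0.04844107]), 'tau': array([ 1.13240232e-03, -4.40042388e+01, -1.76593745e+01,  6.33267383e-02,
        5.83575584e-02, -1.74207762e-04]), 'position': array([0.27573389, 0.56000183, 0.19426785]), 'tcp_rot': array([[-8.97037929e-01,  4.41951630e-01, -1.30790555e-03],
       [ 4.41953381e-01,  8.97036329e-01, -1.74185202e-03],
       [ 4.03424457e-04, -2.14054061e-03, -9.99997628e-01]]), 'force': array([-0.10419034,  0.4294757 ,  0.00947877]), 'moment': array([ 0.06659875, -0.05347618,  0.01708596]), 'grasp_force': 0.0, 'opening': 1.0008189915308772}
scene [[387.58611088   0.         272.65994445]
 [  0.         387.58611088 209.19588956]
 [  0.           0.           1.        ]] [[-8.46286082e-01  5.32728667e-01 -1.86728562e-04  4.21367537e-01]
 [ 4.08837352e-01  6.49249091e-01 -6.41348296e-01 -1.72970381e-01]
 [-3.41543390e-01 -5.42840479e-01 -7.67249847e-01  1.31755729e+00]
 [ 0.00000000e+00  0.00000000e+00  0.00000000e+00  1.00000000e+00]]
top [[448.17932081   0.         276.30856002]
 [  0.         448.17932081 211.5076932 ]
 [  0.           0.           1.        ]] [[-0.01201651 -0.99971376  0.02068807  0.02206139]
 [-0.98434111  0.00818785 -0.17608391  0.54767835]
 [ 0.17586412 -0.02248003 -0.98415774  1.20050446]
 [ 0.          0.          0.          1.        ]]
```

View pics/scene0.png

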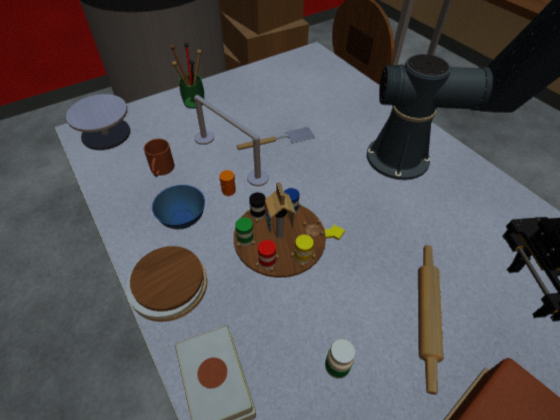

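View pics/top0.png

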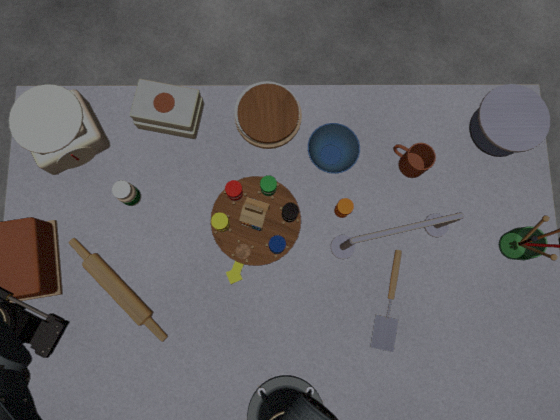

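Scene view: carousel at about (280,238) with the saddle on its knob at (280,205), arrow at (335,232), and bar from (197,98) to (257,138). Top view: deck at (256,221), fin at (254,211), arrow tip at (234,283), bar from (345,244) to (462,215). I'll enlarge both to pick points.

```bash
python3 - <<'E'
import cv2
t=cv2.imread("pics/top0.png")[168:290,200:360]; cv2.imwrite("pics/topc.png",cv2.resize(t,None,fx=4.8,fy=4.8,interpolation=cv2.INTER_CUBIC))
t=cv2.imread("pics/scene0.png")[85:285,185:355]; cv2.imwrite("pics/scenec.png",cv2.resize(t,None,fx=3,fy=3,interpolation=cv2.INTER_CUBIC))
E
```

```text
(no output)
```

View pics/topc.png

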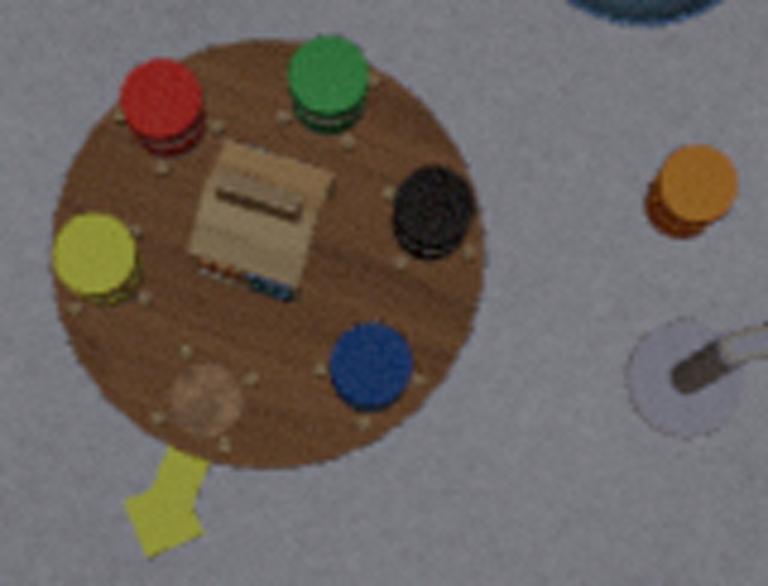

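View pics/scenec.png

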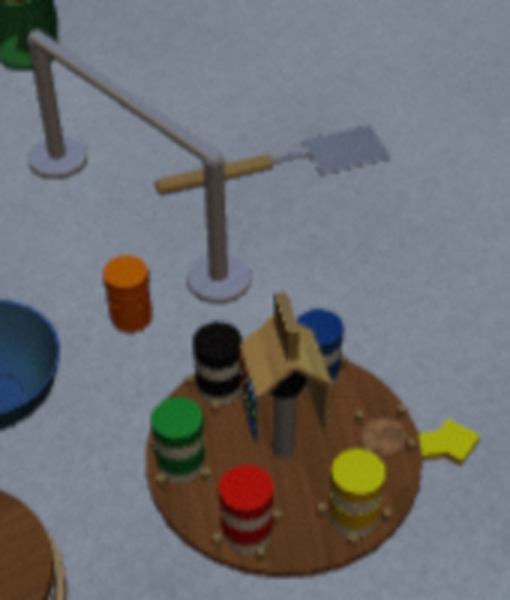

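```bash
cat > h.py <<'E'
import numpy as np, cv2, pickle
def ray(c,p):
    K=c["intrinsics"];E=c["extrinsics"];R=E[:3,:3]
    o=-R.T@E[:3,3]; d=R.T@np.linalg.solve(K,[p[0],p[1],1.]); return o,d/np.linalg.norm(d)
def onz(c,p,z):
    o,d=ray(c,p); return o+d*(z-o[2])/d[2]
def tri(*cp):
    A=0;b=0;rs=[ray(c,p) for c,p in cp]
    for o,d in rs:
        M=np.eye(3)-np.outer(d,d);A=A+M;b=b+M@o
    x=np.linalg.solve(A,b); return x,[np.linalg.norm(np.cross(x-o,d)) for o,d in rs]
def proj(c,X):
    E=c["extrinsics"];q=c["intrinsics"]@(E[:3,:3]@np.asarray(X)+E[:3,3]);return q[:2]/q[2]
def wristcam(s,c):
    T=np.eye(4);T[:3,:3]=s["tcp_rot"];T[:3,3]=s["position"]
    return {"intrinsics":c["intrinsics"],"extrinsics":np.linalg.inv(T@c["T_tool_cam"]),"image":c["image"]}
def circ(P):
    A=np.c_[2*P,np.ones(len(P))];s=np.linalg.lstsq(A,(P**2).sum(1),rcond=None)[0]
    return s[:2],np.sqrt(s[2]+s[:2]@s[:2])
E
python3 - <<'E'
from h import *
np.set_printoptions(precision=4,suppress=True)
d=pickle.load(open("c0.pkl","rb"));t,s=d["top"],d["scene"]
T=lambda x,y:(x/4.8-.4+200,y/4.8-.4+168)
S=lambda x,y:(x/3-.33+185,y/3-.33+85)
lt=dict(y=(95,252),r=(162,98),g=(328,75),k=(432,205),b=(371,363))
ls=dict(y=(358,472),r=(247,490),g=(178,420),k=(217,345),b=(321,330))
P=[]
for k in lt:
    x,e=tri((t,T(*lt[k])),(s,S(*ls[k])));a=onz(t,T(*lt[k]),.104);P.append(a[:2]);print(k,x,e[0],a[:2],onz(s,S(*ls[k]),.104)[:2])
c,r=circ(np.array(P));print("axis",c,r)
for k,p in zip(lt,P): print(k,np.degrees(np.arctan2(*(p-c)[::-1])))
tip=onz(t,T(150,557),.01);tip2=onz(s,S(479,438),.01);print("tip",tip,tip2,np.linalg.norm(tip[:2]-c),np.degrees(np.arctan2(*(tip[:2]-c)[::-1])))
a,b=onz(t,T(220,189),.221),onz(t,T(300,211),.221);print("fin",a,b,np.linalg.norm(a-b),(a+b)/2,np.degrees(np.arctan2(*(b-a)[1::-1])))
print("fin tri",tri((t,T(259,196)),(s,S(285,320))))
print("feet",onz(t,T(685,378),.003),onz(s,S(219,278),.003),onz(t,(436,226),.003),onz(s,S(57,157),.003))
print("bar scene ends z.17",onz(s,S(37,38),.17),onz(s,S(213,160),.17),"top", onz(t,(462,215),.17))
E
```

```text
y [0.5147 0.1701 0.1032] 0.0021107527198660383 [0.5161 0.1686] [0.5136 0.1721]
r [0.6018 0.1341 0.1002] 0.002524506377217603 [0.6028 0.1321] [0.6013 0.1381]
g [0.6143 0.0408 0.1012] 0.0022856948761064426 [0.6154 0.0394] [0.6136 0.0445]
k [ 0.5403 -0.0168  0.0992] 0.0018270715449808651 [ 0.5409 -0.0177] [ 0.5411 -0.0117]
b [0.4513 0.0193 0.1012] 0.003090695362233153 [0.4533 0.0172] [0.4506 0.0236]
axis [0.5279 0.0752] 0.09421479469309998
y 97.19478060614834
r 37.23224849894579
g -22.266490277999097
k -82.03810471112571
b -142.16912048724149
tip [0.3515 0.1448 0.01  ] [0.3503 0.1503 0.01  ] 0.18959080312256893 158.45955224896747
fin [0.5287 0.0943 0.221 ] [0.5172 0.0544 0.221 ] 0.04146629379070741 [0.5229 0.0744 0.221 ] -106.08372830652023
fin tri (array([0.5264, 0.0757, 0.2099]), [np.float64(0.0007896510001445228), np.float64(0.0007896510001445555)])
feet [ 0.4532 -0.172   0.003 ] [ 0.4474 -0.1713  0.003 ] [ 0.5095 -0.4463  0.003 ] [ 0.5075 -0.4475  0.003 ]
bar scene ends z.17 [ 0.5082 -0.4431  0.17  ] [ 0.4507 -0.1675  0.17  ] top [ 0.5133 -0.4504  0.17  ]
```

{"name": "send_rows", "arguments": {
  "commands": [
    [0, 0, 0, 0, 0, -2, 1],
    [0, 0, 0, 0, 0, -4.2, 1],
    [0, 0, 0, 0, 0, -4.2, 1],
    [0, 0, 0, 0, 0, -4.2, 1],
    [0, 0, 16, -14.6, -10.8, -4.2, 1],
    [0, 0, 16, -14.6, -10.8, -4.2, 1],
    [0, 0, 16, -14.6, -10.8, -4.2, 1],
    [0, 0, 16, -14.6, -10.8, -4.2, 1],
    [0, 0, 16, -14.6, -10.8, -4.2, 1],
    [0, 0, 16, -14.6, -10.8, -4.2, 1],
    [0, 0, 16, -14.6, -10.8, -4.2, 1],
    [0, 0, 16, -14.6, -10.8, -4.2, 1],
    [0, 0, 16, -14.6, -10.8, -4.2, 1],
    [0, 0, 16, -14.6, -10.8, -4.2, 1],
    [0, 0, 16, -14.6, -10.8, -4.2, 1],
    [0, 0, 16, -14.6, -10.8, -4.2, 1],
    [0, 0, 16, -14.6, -10.8, -4.2, 1],
    [0, 0, 16, -14.6, -10.8, -4.2, 1],
    [0, 0, 16, -14.6, -10.8, -4.2, 1],
    [0, 0, 16, -14.6, -10.8, -4.2, 1]
  ]
}}

```text
time_s: 1.77
position: [0.5252, 0.0766, 0.3206]
tcp_rot: [[0.281, 0.96, -0.002], [0.96, -0.281, 0.001], [0.0, -0.002, -1.0]]
force: [-0.6, 0.1, 0.2]
opening: 0.999
grasp_force: 0.0
```

```bash
cat > w.py <<'E'
import sys
from rig import read_state, optics
from h import *
n=sys.argv[1]
s=read_state(); c=optics.capture("wrist"); w=wristcam(s,c); pickle.dump(w,open(f"{n}.pkl","wb")); cv2.imwrite(f"pics/{n}.png",cv2.resize(c["image"],(784,588),interpolation=cv2.INTER_CUBIC))
np.set_printoptions(precision=4,suppress=True)
print(s["time_s"],s["joint_positions"],s["position"],s["tcp_rot"],s["force"],s["opening"],s["grasp_force"]);print(c["T_tool_cam"])
E
python3 w.py w1
```

```text
1.7667 [-3.8079 15.5123 85.5977  0.0468 79.0015 12.4742] [0.5252 0.0766 0.3206] [[ 0.2805  0.9598 -0.0019]
 [ 0.9598 -0.2805  0.0009]
 [ 0.0004 -0.0021 -1.    ]] [-0.5674  0.1194  0.1609] 0.9991609852150236 0.0
[[-0.0006 -0.9575 -0.2885  0.0797]
 [ 1.     -0.0007  0.0002 -0.0006]
 [-0.0004 -0.2885  0.9575 -0.1885]
 [ 0.      0.      0.      1.    ]]
```

View pics/w1.png

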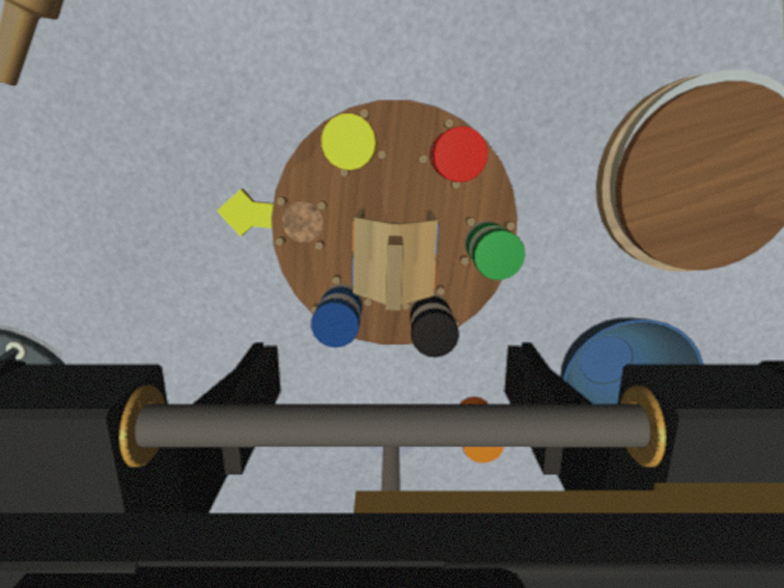

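Wrist view: fin upright at (394,240)–(394,309), so it is aligned with tool x. Lids: yellow (348,141), red (460,154), green (498,254), black (434,329), blue (335,319). Arrow tip at (218,211).

```bash
python3 - <<'E'
from h import *
np.set_printoptions(precision=4,suppress=True)
w=pickle.load(open("w1.pkl","rb"));d=pickle.load(open("c0.pkl","rb"));t=d["top"]
W=lambda x,y:((x+.5)/1.4-.5,(y+.5)/1.4-.5)
T=lambda x,y:(x/4.8-.4+200,y/4.8-.4+168)
L=dict(y=(348,141),r=(460,154),g=(498,254),k=(434,329),b=(335,319))
lt=dict(y=(95,252),r=(162,98),g=(328,75),k=(432,205),b=(371,363))
for k in L: print(k,tri((w,W(*L[k])),(t,T(*lt[k]))))
P=np.array([onz(w,W(*L[k]),.104)[:2] for k in L]);c,r=circ(P);print(P,c,r)
print([np.degrees(np.arctan2(*(p-c)[::-1])) for p in P])
tip=onz(w,W(218,211),.01);print("tip",tip,np.linalg.norm(tip[:2]-c),np.degrees(np.arctan2(*(tip[:2]-c)[::-1])))
f=[onz(w,W(*p),.221) for p in((395,239),(394,309))];print("fin",f,sum(f)/2,np.linalg.norm(f[0]-f[1]),np.degrees(np.arctan2(*(f[0]-f[1])[1::-1])))
print(tri((w,W(394.5,275)),(t,T(259,197))))
E
```

```text
y (array([0.515 , 0.1704, 0.1078]), [np.float64(0.0022699755087030125), np.float64(0.0022699755087029184)])
r (array([0.6045, 0.1346, 0.0898]), [np.float64(0.0021197350902521874), np.float64(0.0021197350902521102)])
g (array([0.6169, 0.0398, 0.0904]), [np.float64(0.0018206050057997078), np.float64(0.0018206050057996963)])
k (array([ 0.5418, -0.0174,  0.0866]), [np.float64(0.0025262662745609288), np.float64(0.0025262662745613143)])
b (array([0.4528, 0.0193, 0.0891]), [np.float64(0.00317358349829629), np.float64(0.0031735834982962773)])
[[ 0.5142  0.1728]
 [ 0.601   0.1365]
 [ 0.613   0.0441]
 [ 0.54   -0.009 ]
 [ 0.4542  0.0264]] [0.528  0.0816] 0.09199250511954565
[np.float64(98.66039731275596), np.float64(36.96988226874568), np.float64(-23.81388658082415), np.float64(-82.50394951492201), np.float64(-143.23531235311563)]
tip [0.3512 0.1487 0.01  ] 0.18917992767114078 159.22852860719877
fin [array([0.5341, 0.1031, 0.221 ]), array([0.5205, 0.0588, 0.221 ])] [0.5273 0.0809 0.221 ] 0.046388413184700925 72.96561168576618
(array([0.5268, 0.076 , 0.2044]), [np.float64(0.0009687035485039073), np.float64(0.000968703548504099)])
```

{"name": "send_rows", "arguments": {
  "commands": [
    [0, 0, 0, 0, 0, 1, 1],
    [0, 0, 0, 0, 0, 2, 1],
    [0, 0, 0, 0, 0, 2.6, 1],
    [0, 0, 0, 0, 0, 3.1, 1],
    [0, 0, 0, 0, 0, 3.5, 1],
    [0, 0, 0, 0, 0, 3.8, 1],
    [0, 0, 0, 0, 0, 4.0, 1],
    [0, 0, 0, 0, 0, 4.1, 1],
    [0, 0, 0, 0, 0, 4.1, 1],
    [0, 0, 0, 0, 0, 4.1, 1]
  ]
}}

```text
time_s: 2.65
position: [0.5262, 0.0767, 0.1988]
tcp_rot: [[0.279, 0.96, 0.001], [0.96, -0.279, -0.0], [0.0, 0.001, -1.0]]
force: [-0.2, -0.2, -0.2]
opening: 1.0
grasp_force: 0.0
```

{"name": "send_rows", "arguments": {
  "commands": [
    [0, 0, 0, 0, 0, 0, 0.5],
    [0, 0, 0, 0, 0, 0, 0.2],
    [0, 0, 0, 0, 0, 0, 0],
    [0, 0, 0, 0, 0, 0, 0],
    [0, 0, 0, 0, 0, 0, 0],
    [0, 0, 0, 0, 0, 0, 0],
    [0, 0, 0, 0, 0, 0, 0],
    [0, 0, 0, 0, 0, 0, 0],
    [0, 0, 0, 0, 0, 0, 0],
    [0, 0, 0, 0, 0, 0, 0],
    [0, 0, 0, 0, 0, 0, 0],
    [0, 0, 0, 0, 0, 0, 0]
  ]
}}

```text
time_s: 3.65
position: [0.5259, 0.0764, 0.1982]
tcp_rot: [[0.279, 0.96, -0.0], [0.96, -0.279, -0.0], [-0.0, -0.0, -1.0]]
force: [0.4, -0.7, -0.2]
opening: 0.17
grasp_force: 0.0
```

{"name": "send_rows", "arguments": {
  "commands": [
    [0, 0, 0, 0, 0, 0, 0],
    [0, 0, 0, 0, 0, 0, 0],
    [0, 0, 0, 0, 0, 0, 0],
    [0, 0, 0, 0, 0, 0, 0],
    [0, 0, 0, 0, 0, 0, 0],
    [0, 0, 0, 0, 0, 0, 0]
  ]
}}

```text
time_s: 4.15
position: [0.5259, 0.0764, 0.1982]
tcp_rot: [[0.279, 0.96, -0.0], [0.96, -0.279, 0.0], [0.0, -0.0, -1.0]]
force: [0.0, 0.3, -0.1]
opening: 0.003
grasp_force: 0.0
```

The gripper shut on nothing, so I'll look at it.

```bash
python3 - <<'E'
from rig import optics,read_state
import cv2,pickle,numpy as np
d={n:optics.capture(n) for n in("scene","top","wrist")};d["s"]=read_state();pickle.dump(d,open("c1.pkl","wb"))
a=cv2.resize(d["scene"]["image"][130:280,215:345],(390,450),interpolation=cv2.INTER_CUBIC)
b=cv2.resize(d["wrist"]["image"][100:400,150:410],(390,450),interpolation=cv2.INTER_CUBIC)
cv2.imwrite("pics/chk.png",np.hstack([a,b]))
E
```

```text
(no output)
```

View pics/chk.png

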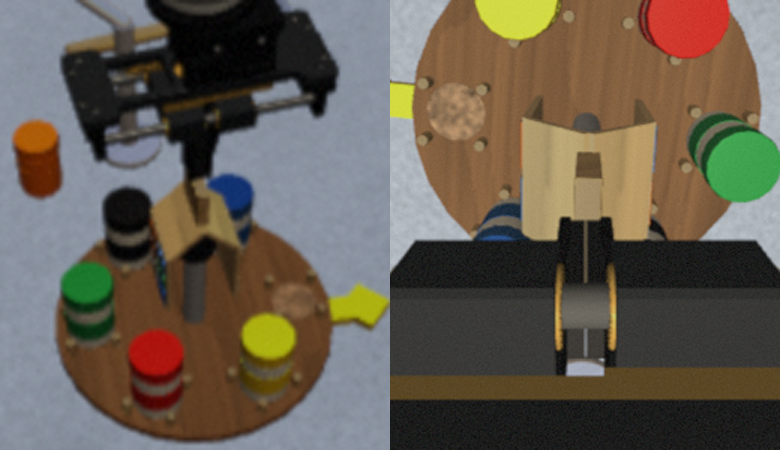

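```bash
python3 - <<'E'
from h import *
np.set_printoptions(precision=4,suppress=True)
d=pickle.load(open("c1.pkl","rb"));w0=pickle.load(open("w1.pkl","rb"));w=wristcam(d["s"],d["wrist"]);s=d["scene"];t=d["top"]
print(w["intrinsics"][0,0])
C=lambda q:((q[0]-215)*3,(q[1]-130)*3)
V=lambda q:((q[0]-150)*1.5+390,(q[1]-100)*1.5)
r=np.array([.279,.96,0])
for z in(.198,.2,.221):
  for a in(-.022,0,.022): X=np.array([.5259,.0764,0])+a*r+[0,0,z]; print(z,a,"scene",C(proj(s,X)),"wrist",V(proj(w,X)))
# triangulate fin near top edge mid and red/green lid from the two wrist poses
W=lambda x,y:((x+.5)/1.4-.5,(y+.5)/1.4-.5);U=lambda x,y:((x-390)/1.5+150,y/1.5+100)
for n,a,b in(("edge",(395,246),(588,178)),("bottomedge",(395,237),(588,153)),("green",(498,254),(742,172)),("red",(460,154),(685,13))):
  print(n,tri((w0,W(*a)),(w,U(*b))))
for n in("top","scene"):
  cv2.imwrite(f"pics/{n}1raw.png",d[n]["image"])
E
```

```text
330.8995900135594
0.198 -0.022 scene (np.float64(186.22311586455254), np.float64(175.00421846370003)) wrist (np.float64(586.4187212050754), np.float64(264.55090590867127))
0.198 0 scene (np.float64(193.8691842397243), np.float64(194.0747335917895)) wrist (np.float64(586.4084800816681), np.float64(216.4117379982198))
0.198 0.022 scene (np.float64(201.73800419498832), np.float64(213.7008267201683)) wrist (np.float64(586.3975805862275), np.float64(165.17784301515763))
0.2 -0.022 scene (np.float64(186.2439061986766), np.float64(173.34465622494068)) wrist (np.float64(586.4344236805665), np.float64(266.8591296694111))
0.2 0 scene (np.float64(193.90271542126766), np.float64(192.42233779110805)) wrist (np.float64(586.4245790532278), np.float64(218.33583010130798))
0.2 0.022 scene (np.float64(201.7850157690092), np.float64(212.05672372143542)) wrist (np.float64(586.4140953443768), np.float64(166.6625541449974))
0.221 -0.022 scene (np.float64(186.46630082545875), np.float64(155.59228521893925)) wrist (np.float64(586.6186038527951), np.float64(293.9331442117135))
0.221 0 scene (np.float64(194.26149580651838), np.float64(174.74186323976298)) wrist (np.float64(586.6141009211963), np.float64(240.986813002311))
0.221 0.022 scene (np.float64(202.28817458063287), np.float64(194.46010143732772)) wrist (np.float64(586.6092721635174), np.float64(184.20935640785186))
edge (array([0.5326, 0.0977, 0.2151]), [np.float64(5.42571168491546e-05), np.float64(5.425711684900715e-05)])
bottomedge (array([0.5327, 0.0974, 0.1803]), [np.float64(9.110649643347307e-05), np.float64(9.110649643330152e-05)])
green (array([0.6077, 0.0504, 0.1295]), [np.float64(0.0012331898722751844), np.float64(0.0012331898722752292)])
red (array([0.6041, 0.1363, 0.0823]), [np.float64(0.0006604309764069382), np.float64(0.0006604309764069352)])
```

```bash
python3 - <<'E'
from h import *
from scipy.optimize import least_squares
np.set_printoptions(precision=4,suppress=True)
w=pickle.load(open("w1.pkl","rb"))
W=lambda x,y:((x+.5)/1.4-.5,(y+.5)/1.4-.5)
px=dict(y=(348,141),r=(460,154),g=(498,254),k=(434,329),b=(335,319),tip=(218,211),e1=(395,246),e2=(394,309))
c=np.array([.5275,.0765]);X={}
for k,a in zip("yrgkb",(97.2,37.2,-22.8,-82.8,-142.8)):
    X[k]=np.r_[c+.095*np.array([np.cos(np.radians(a)),np.sin(np.radians(a))]),.104]
X["tip"]=np.r_[c+.19*np.array([np.cos(np.radians(158.5)),np.sin(np.radians(158.5))]),.01]
r=np.array([np.cos(np.radians(73.5)),np.sin(np.radians(73.5))])
X["e1"]=np.r_[c+.022*r,.221];X["e2"]=np.r_[c-.022*r,.221]
def f(p,full=True):
    R=cv2.Rodrigues(np.array([0,0,p[3]]))[0]; o=[]
    for k in px:
        v=X[k].copy();v[:2]=c+R[:2,:2]@(v[:2]-c); o.append(proj(w,v-p[:3])-W(*px[k]))
    return np.array(o).ravel()
s=least_squares(f,[0,0,0,0]);print("TCP offset true-reported",s.x,"\n",s.fun.reshape(-1,2))
E
```

```text
TCP offset true-reported [ 0.0011 -0.002   0.0083  0.0026] 
 [[ 0.7049  0.222 ]
 [-0.1822  0.1311]
 [-0.2163  0.0602]
 [-0.2855  2.5581]
 [-0.333   2.3205]
 [ 1.152   0.3333]
 [-0.5711 -2.4698]
 [ 0.0622 -1.4076]]
```

{"name": "send_rows", "arguments": {
  "commands": [
    [0, 0, 0, 0, 0, 0, 0.5],
    [0, 0, 0, 0, 0, 0, 0.5],
    [0, 0, 0, 0, 0, 0, 0.5],
    [0, 0, 0, 0, 0, 0, 0.5],
    [0, 0, 0, 0, 0, 0, 0.5],
    [0, 0, 0, 0, 0, 0, 0.5],
    [0, 0, 0, 0, 0, 0, 0.5],
    [0, 0, 0, 0, 0, 0, 0.5],
    [0, 0, 0, 0, 0, 0.2, 0.5],
    [0, 0, 0, 0, 0, 0.4, 0.5],
    [0, 0, 0, 0, 0, 0.4, 0.5],
    [0, 0, 0, 0, 0, 0.4, 0.5]
  ]
}}

```text
time_s: 5.3
position: [0.5253, 0.0765, 0.1855]
tcp_rot: [[0.279, 0.96, -0.002], [0.96, -0.279, 0.0], [-0.0, -0.002, -1.0]]
force: [0.5, -1.0, 0.5]
opening: 0.501
grasp_force: 0.0
```

{"name": "send_rows", "arguments": {
  "commands": [
    [0, 0, 0, 0, 0, 0, 0],
    [0, 0, 0, 0, 0, 0, 0],
    [0, 0, 0, 0, 0, 0, 0],
    [0, 0, 0, 0, 0, 0, 0],
    [0, 0, 0, 0, 0, 0, 0],
    [0, 0, 0, 0, 0, 0, 0],
    [0, 0, 0, 0, 0, 0, 0],
    [0, 0, 0, 0, 0, 0, 0],
    [0, 0, 0, 0, 0, 0, 0],
    [0, 0, 0, 0, 0, 0, 0],
    [0, 0, 0, 0, 0, 0, 0]
  ]
}}

```text
time_s: 6.22
position: [0.526, 0.0764, 0.1863]
tcp_rot: [[0.28, 0.96, 0.0], [0.96, -0.28, 0.0], [0.0, 0.0, -1.0]]
force: [-0.2, -0.0, 0.5]
opening: 0.109
grasp_force: 29.9
```

Gripped, but only near the fin's top edge, so I'll regrip about 11 mm deeper.

{"name": "send_rows", "arguments": {
  "commands": [
    [0, 0, 0, 0, 0, 0, 0.4],
    [0, 0, 0, 0, 0, 0, 0.4],
    [0, 0, 0, 0, 0, 0, 0.4],
    [0, 0, 0, 0, 0, 0, 0.4],
    [0, 0, 0, 0, 0, 0, 0.4],
    [0, 0, 0, 0, 0, 0, 0.4],
    [0, 0, 0, 0, 0, 0.15, 0.4],
    [0, 0, 0, 0, 0, 0.25, 0.4],
    [0, 0, 0, 0, 0, 0.35, 0.4],
    [0, 0, 0, 0, 0, 0.35, 0.4],
    [0, 0, 0, 0, 0, 0.35, 0.4]
  ]
}}

```text
time_s: 7.13
position: [0.5256, 0.0764, 0.1753]
tcp_rot: [[0.28, 0.96, -0.001], [0.96, -0.28, 0.0], [-0.0, -0.001, -1.0]]
force: [0.4, -0.4, -0.3]
opening: 0.4
grasp_force: 0.0
```

{"name": "send_rows", "arguments": {
  "commands": [
    [0, 0, 0, 0, 0, 0, 0],
    [0, 0, 0, 0, 0, 0, 0],
    [0, 0, 0, 0, 0, 0, 0],
    [0, 0, 0, 0, 0, 0, 0],
    [0, 0, 0, 0, 0, 0, 0],
    [0, 0, 0, 0, 0, 0, 0],
    [0, 0, 0, 0, 0, 0, 0],
    [0, 0, 0, 0, 0, 0, 0],
    [0, 0, 0, 0, 0, 0, 0]
  ]
}}

```text
time_s: 7.88
position: [0.5262, 0.0765, 0.1759]
tcp_rot: [[0.28, 0.96, 0.001], [0.96, -0.28, 0.0], [0.0, 0.001, -1.0]]
force: [1.0, 1.0, 0.4]
opening: 0.111
grasp_force: 30.0
```

```bash
python3 - <<'E'
from rig import optics,read_state
import cv2,pickle,numpy as np
d={n:optics.capture(n) for n in("scene","top","wrist")};d["s"]=read_state();pickle.dump(d,open("c2.pkl","wb"))
a=cv2.resize(d["scene"]["image"][130:280,215:345],(390,450),interpolation=cv2.INTER_CUBIC)
b=cv2.resize(d["wrist"]["image"][100:400,150:410],(390,450),interpolation=cv2.INTER_CUBIC)
cv2.imwrite("pics/chk2.png",np.hstack([a,b]));print(d["s"]["opening"],d["s"]["grasp_force"],d["s"]["force"],d["s"]["moment"])
E
```

```text
0.1070113836414414 29.96113121509552 [0.76951576 0.67956445 0.91687968] [-0.04289779 -0.07790863 -0.00582565]
```

View pics/chk2.png

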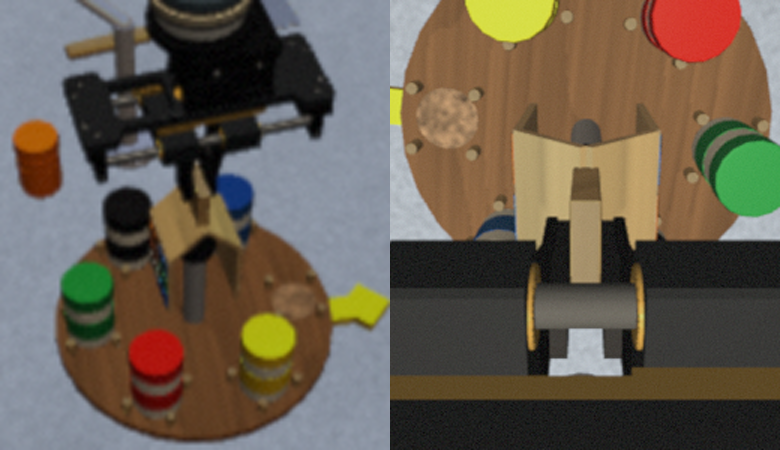

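Fin is held centrally and deep between the fingers. Lifting, then carrying to the rail.

{"name": "send_rows", "arguments": {
  "commands": [
    [0, 0, 0, 0, 0, -0.15, 0],
    [0, 0, 0, 0, 0, -0.4, 0],
    [0, 0, 0, 0, 0, -0.8, 0],
    [0, 0, 0, 0, 0, -1.2, 0],
    [0, 0, 0, 0, 0, -1.7, 0],
    [0, 0, 0, 0, 0, -2.2, 0],
    [0, 0, 0, 0, 0, -2.7, 0],
    [0, 0, 0, 0, 0, -3.2, 0],
    [0, 0, 0, 0, 0, -3.7, 0],
    [0, 0, 0, 0, 0, -4.1, 0],
    [0, 0, 0, 0, 0, -4.3, 0],
    [0, 0, 0, 0, 0, -4.4, 0],
    [0, 0, 0, 0, 0, -4.4, 0],
    [0, 0, 0, 0, 0, -4.4, 0]
  ]
}}

```text
time_s: 9.2
position: [0.5253, 0.0764, 0.3072]
tcp_rot: [[0.28, 0.96, -0.001], [0.96, -0.28, 0.0], [-0.0, -0.001, -1.0]]
force: [-0.3, 1.0, -1.0]
opening: 0.114
grasp_force: 30.0
```

{"name": "send_rows", "arguments": {
  "commands": [
    [0, 0, -0.1, -0.2, 0.03, 0, 0],
    [0, 0, -0.3, -0.6, 0.1, 0, 0],
    [0, 0, -0.6, -1.3, 0.2, 0, 0],
    [0, 0, -1.0, -2.2, 0.36, 0, 0],
    [0, 0, -1.4, -3.1, 0.52, 0, 0],
    [0, 0, -1.8, -4.1, 0.68, 0, 0],
    [0, 0, -2.3, -5.1, 0.85, 0, 0],
    [0, 0, -2.7, -6.1, 1.0, 0, 0],
    [0, 0, -3.2, -7.1, 1.18, 0, 0],
    [0, 0, -3.6, -8.1, 1.34, 0, 0],
    [0, 0, -4.1, -9.1, 1.5, 0, 0],
    [0, 0, -4.5, -10.1, 1.67, 0, 0],
    [0, 0, -4.9, -11.0, 1.82, 0, 0],
    [0, 0, -5.2, -11.7, 1.94, 0, 0],
    [0, 0, -5.4, -12.2, 2.02, 0, 0],
    [0, 0, -5.6, -12.5, 2.08, 0, 0],
    [0, 0, -5.66, -12.7, 2.1, 0, 0],
    [0, 0, -5.66, -12.73, 2.11, 0, 0],
    [0, 0, -5.66, -12.73, 2.11, 0, 0],
    [0, 0, -5.66, -12.73, 2.11, 0, 0]
  ]
}}

```text
time_s: 10.87
position: [0.4798, -0.3072, 0.3074]
tcp_rot: [[-0.209, 0.978, -0.001], [0.978, 0.209, 0.001], [0.001, -0.0, -1.0]]
force: [-0.3, 0.4, -0.8]
opening: 0.114
grasp_force: 30.0
```

```bash
python3 - <<'E'
from rig import optics,read_state
import cv2,pickle,numpy as np
d={n:optics.capture(n) for n in("scene","top","wrist")};d["s"]=read_state();pickle.dump(d,open("c3.pkl","wb"))
a=cv2.resize(d["scene"]["image"][50:200,170:300],(390,450),interpolation=cv2.INTER_CUBIC)
b=cv2.resize(d["wrist"]["image"],(400,300),interpolation=cv2.INTER_AREA)
b=np.vstack([b,np.zeros((150,400,3),np.uint8)])
cv2.imwrite("pics/chk3.png",np.hstack([a,b]));print(d["s"]["opening"],d["s"]["grasp_force"],d["s"]["force"],d["s"]["moment"],d["s"]["position"],d["s"]["joint_positions"])
E
```

```text
0.10834808258320106 29.95821475982666 [ 0.2413166   0.16870131 -2.37587248] [-0.03197283  0.07581427  0.01371289] [ 0.48005066 -0.3071196   0.30780655] [-4.38463373e+01  1.95542479e+01  8.15998710e+01  8.62872784e-03
  7.88577584e+01 -5.59742596e+01]
```

View pics/chk3.png

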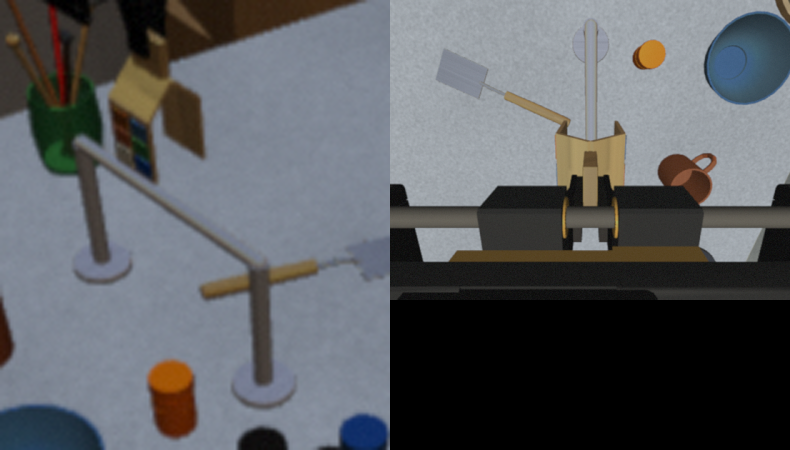

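Saddle is held, parallel to and centred over the bar (both at x≈590 in the wrist view). Lowering.

{"name": "send_rows", "arguments": {
  "commands": [
    [0, 0, 0, 0, 0, 0.2, 0],
    [0, 0, 0, 0, 0, 0.6, 0],
    [0, 0, 0, 0, 0, 1.1, 0],
    [0, 0, 0, 0, 0, 1.6, 0],
    [0, 0, 0, 0, 0, 2.1, 0],
    [0, 0, 0, 0, 0, 2.6, 0],
    [0, 0, 0, 0, 0, 3.0, 0],
    [0, 0, 0, 0, 0, 3.4, 0],
    [0, 0, 0, 0, 0, 3.7, 0],
    [0, 0, 0, 0, 0, 3.9, 0],
    [0, 0, 0, 0, 0, 4.0, 0],
    [0, 0, 0, 0, 0, 4.1, 0],
    [0, 0, 0, 0, 0, 4.1, 0],
    [0, 0, 0, 0, 0, 4.1, 0]
  ]
}}

```text
time_s: 12.18
position: [0.4802, -0.3082, 0.1851]
tcp_rot: [[-0.209, 0.978, 0.001], [0.978, 0.209, -0.001], [-0.001, 0.0, -1.0]]
force: [0.3, -0.0, -1.3]
opening: 0.108
grasp_force: 30.0
```

{"name": "send_rows", "arguments": {
  "commands": [
    [0, 0, 0, 0, 0, 0.08, 0],
    [0, 0, 0, 0, 0, 0.16, 0],
    [0, 0, 0, 0, 0, 0.24, 0],
    [0, 0, 0, 0, 0, 0.28, 0],
    [0, 0, 0, 0, 0, 0.28, 0],
    [0, 0, 0, 0, 0, 0.28, 0]
  ]
}}

```text
time_s: 12.68
position: [0.48, -0.308, 0.1763]
tcp_rot: [[-0.209, 0.978, 0.0], [0.978, 0.209, 0.0], [-0.0, 0.0, -1.0]]
force: [0.2, 0.3, -1.2]
opening: 0.115
grasp_force: 30.0
```

{"name": "send_rows", "arguments": {
  "commands": [
    [0, 0, 0, 0, 0, 0.03, 0],
    [0, 0, 0, 0, 0, 0.06, 0],
    [0, 0, 0, 0, 0, 0.09, 0],
    [0, 0, 0, 0, 0, 0.09, 0],
    [0, 0, 0, 0, 0, 0.09, 0]
  ]
}}

```text
time_s: 13.1
position: [0.4812, -0.3084, 0.175]
tcp_rot: [[-0.209, 0.978, 0.003], [0.978, 0.209, -0.002], [-0.002, 0.003, -1.0]]
force: [1.6, 1.3, 5.2]
opening: 0.109
grasp_force: 30.0
```

Contact felt at the expected height, so I'll release.

{"name": "send_rows", "arguments": {
  "commands": [
    [0, 0, 0, 0, 0, 0, 0.15],
    [0, 0, 0, 0, 0, 0, 0.2],
    [0, 0, 0, 0, 0, 0, 0.3],
    [0, 0, 0, 0, 0, 0, 0.45],
    [0, 0, 0, 0, 0, 0, 0.5],
    [0, 0, 0, 0, 0, 0, 0.5],
    [0, 0, 0, 0, 0, 0, 0.5],
    [0, 0, 0, 0, 0, 0, 0.5],
    [0, 0, 0, 0, 0, 0, 0.5],
    [0, 0, 0, 0, 0, -0.3, 0.5],
    [0, 0, 0, 0, 0, -0.8, 0.5],
    [0, 0, 0, 0, 0, -1.5, 0.5],
    [0, 0, 0, 0, 0, -2.4, 0.5],
    [0, 0, 0, 0, 0, -3.3, 0.5],
    [0, 0, 0, 0, 0, -4.0, 0.7],
    [0, 0, 0, 0, 0, -4.4, 0.8],
    [0, 0, 0, 0, 0, -4.4, 0.8],
    [0, 0, 0, 0, 0, -4.4, 0.8]
  ]
}}

```text
time_s: 14.6
position: [0.4801, -0.3081, 0.3066]
tcp_rot: [[-0.209, 0.978, 0.001], [0.978, 0.209, -0.001], [-0.002, 0.001, -1.0]]
force: [-0.1, 0.8, -0.5]
opening: 0.715
grasp_force: 0.0
```

```bash
python3 - <<'E'
from rig import optics,read_state
import cv2,pickle,numpy as np
d={n:optics.capture(n) for n in("scene","top","wrist")};d["s"]=read_state();pickle.dump(d,open("c4.pkl","wb"))
a=cv2.resize(d["scene"]["image"][80:280,170:350],(396,440),interpolation=cv2.INTER_CUBIC)
b=cv2.resize(d["wrist"]["image"],(400,300),interpolation=cv2.INTER_AREA)
b=np.vstack([b,np.zeros((140,400,3),np.uint8)])
cv2.imwrite("pics/chk4.png",np.hstack([a,b]))
print(d["s"]["position"],d["s"]["force"],d["s"]["opening"])
E
```

```text
[ 0.47919552 -0.30728415  0.30429279] [-0.39044256 -0.14865586 -0.31756444] 0.7831100962976977
```

View pics/chk4.png

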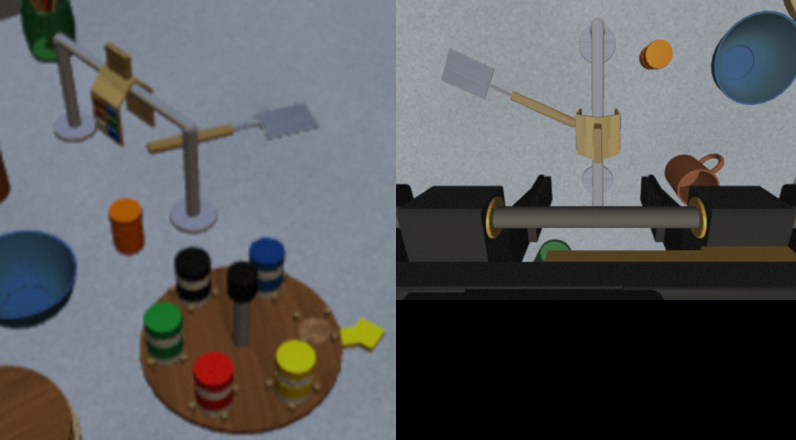

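Saddle hangs astride the bar and the knob is free. I'll measure the knob, lids and arrow by colour segmentation.

```bash
cat > seg.py <<'E'
from h import *
from rig import optics
H=dict(y=(22,36),r=(172,6),g=(50,85),b=(102,125))
def lids(t,c,z=.104):
    hsv=cv2.cvtColor(cv2.GaussianBlur(t["image"],(0,0),.7),cv2.COLOR_BGR2HSV);out={}
    for k,(a,b) in H.items():
        h=hsv[...,0];m=((h>=a)&(h<=b) if a<b else (h>=a)|(h<=b))&(hsv[...,1]>130)&(hsv[...,2]>50)
        n,l,st,ce=cv2.connectedComponentsWithStats(m.astype(np.uint8))
        best=[(i,onz(t,ce[i],z)) for i in range(1,n) if st[i,4]>20]
        for i,X in best:
            if np.linalg.norm(X[:2]-c)<.20: out.setdefault(k,[]).append((ce[i].round(1),st[i,4],X[:2].round(4),round(np.linalg.norm(X[:2]-c),4),round(float(np.degrees(np.arctan2(*(X[:2]-c)[::-1]))),1)))
    return out
E
python3 - <<'E'
from seg import *
np.set_printoptions(precision=4,suppress=True)
d=pickle.load(open("c4.pkl","rb"));c=np.array([.5275,.0765])
for n in("top","scene"):
    t=d[n];print(n)
    for k,v in lids(t,c).items(): print(k,v)
    g=cv2.cvtColor(t["image"],cv2.COLOR_BGR2GRAY);u=proj(t,np.r_[c,.16]).round().astype(int)
    p=g[u[1]-14:u[1]+15,u[0]-14:u[0]+15];m=(p<38).astype(np.uint8);N,l,st,ce=cv2.connectedComponentsWithStats(m)
    for i in range(1,N):
        if st[i,4]>30: q=ce[i]+u-14;print("knob",q,st[i],onz(t,q,.165)[:2],onz(t,q,.155)[:2])
E
```

```text
top
y [(array([219.9, 221.1]), np.int32(271), array([0.5135, 0.1671]), np.float64(0.0917), 98.8), (array([235. , 272.1]), np.int32(185), array([0.3791, 0.1269]), np.float64(0.1567), 161.2)]
r [(array([233.6, 189.9]), np.int32(272), array([0.5977, 0.1313]), np.float64(0.0891), 38.0)]
g [(array([267.9, 183.9]), np.int32(171), array([0.6136, 0.0395]), np.float64(0.0938), -23.2)]
b [(array([276.7, 243.8]), np.int32(209), array([0.4518, 0.0179]), np.float64(0.0958), -142.2)]
knob [254.1667 212.58  ] [  8   7  14  16 150] [0.5248 0.075 ] [0.5265 0.0752]
scene
y [(array([333.7, 231.9]), np.int32(186), array([0.4314, 0.1869]), np.float64(0.1463), 131.0), (array([303.8, 242.5]), np.int32(280), array([0.5148, 0.173 ]), np.float64(0.0974), 97.5), (array([302.7, 256.1]), np.int32(50), array([0.5402, 0.2046]), np.float64(0.1287), 84.3)]
r [(array([266.7, 248.6]), np.int32(292), array([0.6029, 0.1393]), np.float64(0.0981), 39.8), (array([267.3, 262.6]), np.int32(84), array([0.6227, 0.1744]), np.float64(0.1365), 45.8)]
g [(array([243.8, 224.5]), np.int32(196), array([0.6138, 0.0438]), np.float64(0.0923), -20.7)]
b [(array([291.1, 194.3]), np.int32(158), array([0.4513, 0.0214]), np.float64(0.094), -144.2)]
knob [281.7525 207.3234] [  8   6  21  22 303] [0.5278 0.0899] [0.523  0.0829]
```

{"name": "send_rows", "arguments": {
  "commands": [
    [0, 0, 0.5, 1, 0.35, 0, 1],
    [0, 0, 1.2, 2.2, 0.76, 0, 1],
    [0, 0, 1.9, 3.4, 1.17, 0, 1],
    [0, 0, 2.5, 4.6, 1.58, 0, 1],
    [0, 0, 3.1, 5.8, 2.0, 0, 1],
    [0, 0, 3.7, 7.0, 2.4, 0, 1],
    [0, 0, 4.3, 8.2, 2.8, 0, 1],
    [0, 0, 4.9, 9.4, 3.2, 0, 1],
    [0, 0, 5.5, 10.6, 3.6, 0, 1],
    [0, 0, 6.0, 11.5, 3.95, 0, 1],
    [0, 0, 6.3, 12.0, 4.12, 0, 1],
    [0, 0, 6.4, 12.19, 4.19, 0, 1],
    [0, 0, 6.4, 12.19, 4.19, 0, 1],
    [0, 0, 6.4, 12.19, 4.19, 0, 1],
    [0, 0, 6.4, 12.19, 4.19, 0, 1]
  ]
}}

```text
time_s: 16.0
position: [0.5262, 0.0747, 0.3052]
tcp_rot: [[0.342, 0.94, -0.001], [0.94, -0.342, -0.001], [-0.001, -0.001, -1.0]]
force: [-0.2, 0.3, 0.6]
opening: 0.997
grasp_force: 0.0
```

```bash
python3 - <<'E'
from rig import read_state
from seg import *
np.set_printoptions(precision=4,suppress=True)
s=read_state();c=optics.capture("wrist");w=wristcam(s,c);pickle.dump(w,open("w5.pkl","wb"));print(s["position"],s["tcp_rot"],s["opening"])
C=np.array([.5265,.0757])
for k,v in lids(w,C).items(): print(k,v)
g=cv2.cvtColor(w["image"],cv2.COLOR_BGR2GRAY);u=proj(w,np.r_[C,.165]).round().astype(int);print(u)
p=g[u[1]-45:u[1]+46,u[0]-45:u[0]+46];m=(p<45).astype(np.uint8);N,l,st,ce=cv2.connectedComponentsWithStats(m)
for i in range(1,N):
    if st[i,4]>60: q=ce[i]+u-45;print("knob",q,st[i],onz(w,q,.165)[:2])
# yellow arrow component: tip = point farthest from the axis
hsv=cv2.cvtColor(w["image"],cv2.COLOR_BGR2HSV);m=cv2.inRange(hsv,(22,130,60),(36,255,255))
N,l,st,ce=cv2.connectedComponentsWithStats(m)
for i in range(1,N):
    if st[i,4]<50: continue
    ys,xs=np.where(l==i);P=np.array([onz(w,(x,y),.01)[:2] for x,y in zip(xs,ys)]);r=np.linalg.norm(P-C,axis=1);j=r.argmax()
    mm=P.mean(0)-C;print("yel",st[i,4],P[j],r[j],np.degrees(np.arctan2(*(P[j]-C)[::-1])),"mean dir",np.degrees(np.arctan2(mm[1],mm[0])))
E
```

```text
[0.5262 0.0747 0.3052] [[ 0.3418  0.9398 -0.0011]
 [ 0.9398 -0.3418 -0.0005]
 [-0.0009 -0.0009 -1.    ]] 0.996505435434883
y [(array([241.3, 101.7]), np.int32(1415), array([0.5147, 0.1719]), np.float64(0.097), 97.0), (array([171.3, 158.9]), np.int32(767), array([0.4134, 0.1407]), np.float64(0.1304), 150.1)]
r [(array([324. , 105.2]), np.int32(1377), array([0.6006, 0.1366]), np.float64(0.0959), 39.4)]
g [(array([341.7, 160.5]), np.int32(26), array([0.6011, 0.0703]), np.float64(0.0748), -4.2), (array([357.8, 177.7]), np.int32(1054), array([0.6133, 0.044 ]), np.float64(0.0924), -20.1)]
b [(array([245.3, 212.1]), np.int32(32), array([0.4709, 0.0499]), np.float64(0.0613), -155.1), (array([240.4, 236.2]), np.int32(910), array([0.4532, 0.0224]), np.float64(0.0906), -144.0)]
[281 189]
knob [282.302  173.2426] [ 29  21  32  26 202] [0.5338 0.0909]
knob [249.3956 214.1648] [ 0 66 24 15 91] [0.4869 0.062 ]
knob [308.4297 216.5547] [ 60  68  29  16 128] [0.5439 0.0385]
knob [248.4857 223.1714] [ 0 75 22 15 70] [0.4823 0.0531]
knob [313.2491 228.3404] [ 61  77  30  14 285] [0.5445 0.0243]
yel 1405 [0.4947 0.203 ] 0.1311767845242684 104.03079064498328 mean dir 101.69401078438564
yel 777 [0.3517 0.1484] 0.1893004510168072 157.40051346837222 mean dir 156.92423892736207
```

{"name": "send_rows", "arguments": {
  "commands": [
    [0, 0, 0, 0, 0, 0.5, 1],
    [0, 0, 0, 0, 0, 1.3, 1],
    [0, 0, 0, 0, 0, 2.2, 1],
    [0, 0, 0, 0, 0, 3.1, 1],
    [0, 0, 0, 0, 0, 4.0, 1],
    [0, 0, 0, 0, 0, 4.7, 1],
    [0, 0, 0, 0, 0, 5.3, 1],
    [0, 0, 0, 0, 0, 5.8, 1],
    [0, 0, 0, 0, 0, 6.1, 1],
    [0, 0, 0, 0, 0, 6.24, 1],
    [0, 0, 0, 0, 0, 6.24, 1],
    [0, 0, 0, 0, 0, 6.24, 1]
  ]
}}

```text
time_s: 17.05
position: [0.527, 0.0755, 0.119]
tcp_rot: [[0.341, 0.94, 0.001], [0.94, -0.341, -0.0], [0.0, 0.001, -1.0]]
force: [0.5, -0.3, 0.3]
opening: 0.995
grasp_force: 0.0
```

{"name": "send_rows", "arguments": {
  "commands": [
    [0, 0, 0, 0, 0, 0, 0.6],
    [0, 0, 0, 0, 0, 0, 0.5],
    [0, 0, 0, 0, 0, 0, 0.4],
    [0, 0, 0, 0, 0, 0, 0.3],
    [0, 0, 0, 0, 0, 0, 0.2],
    [0, 0, 0, 0, 0, 0, 0],
    [0, 0, 0, 0, 0, 0, 0],
    [0, 0, 0, 0, 0, 0, 0],
    [0, 0, 0, 0, 0, 0, 0],
    [0, 0, 0, 0, 0, 0, 0],
    [0, 0, 0, 0, 0, 0, 0],
    [0, 0, 0, 0, 0, 0, 0],
    [0, 0, 0, 0, 0, 0, 0]
  ]
}}

```text
time_s: 18.13
position: [0.5264, 0.076, 0.1184]
tcp_rot: [[0.341, 0.94, -0.0], [0.94, -0.341, 0.0], [0.0, -0.0, -1.0]]
force: [0.8, 0.5, -0.7]
opening: 0.407
grasp_force: 30.0
```

Knob gripped (35 mm opening). Turning smoothly counterclockwise.

{"name": "send_rows", "arguments": {
  "commands": [
    [0, 0, -0.05, 0, 0, 0, 0],
    [0, 0, -0.15, 0, 0, 0, 0],
    [0, 0, -0.3, 0, 0, 0, 0],
    [0, 0, -0.5, 0, 0, 0, 0],
    [0, 0, -0.75, 0, 0, 0, 0],
    [0, 0, -1.05, 0, 0, 0, 0],
    [0, 0, -1.4, 0, 0, 0, 0],
    [0, 0, -1.8, 0, 0, 0, 0],
    [0, 0, -2.2, 0, 0, 0, 0],
    [0, 0, -2.6, 0, 0, 0, 0],
    [0, 0, -3.0, 0, 0, 0, 0],
    [0, 0, -3.4, 0, 0, 0, 0],
    [0, 0, -3.8, 0, 0, 0, 0],
    [0, 0, -4.2, 0, 0, 0, 0],
    [0, 0, -4.6, 0, 0, 0, 0],
    [0, 0, -4.95, 0, 0, 0, 0],
    [0, 0, -5.25, 0, 0, 0, 0],
    [0, 0, -5.5, 0, 0, 0, 0],
    [0, 0, -5.65, 0, 0, 0, 0],
    [0, 0, -5.7, 0, 0, 0, 0]
  ]
}}

```text
time_s: 19.8
position: [0.5272, 0.0759, 0.1185]
tcp_rot: [[-0.15, 0.989, 0.002], [0.989, 0.15, -0.0], [-0.0, 0.002, -1.0]]
force: [3.4, 0.6, -2.7]
opening: 0.406
grasp_force: 30.0
```

{"name": "send_rows", "arguments": {
  "commands": [
    [0, 0, -0.1, 0, 0, 0, 0],
    [0, 0, -0.25, 0, 0, 0, 0],
    [0, 0, -0.45, 0, 0, 0, 0],
    [0, 0, -0.7, 0, 0, 0, 0],
    [0, 0, -1.0, 0, 0, 0, 0],
    [0, 0, -1.35, 0, 0, 0, 0],
    [0, 0, -1.75, 0, 0, 0, 0],
    [0, 0, -2.15, 0, 0, 0, 0],
    [0, 0, -2.55, 0, 0, 0, 0],
    [0, 0, -2.95, 0, 0, 0, 0],
    [0, 0, -3.35, 0, 0, 0, 0],
    [0, 0, -3.75, 0, 0, 0, 0],
    [0, 0, -4.15, 0, 0, 0, 0],
    [0, 0, -4.55, 0, 0, 0, 0],
    [0, 0, -4.9, 0, 0, 0, 0],
    [0, 0, -5.2, 0, 0, 0, 0],
    [0, 0, -5.5, 0, 0, 0, 0],
    [0, 0, -5.8, 0, 0, 0, 0],
    [0, 0, -6.0, 0, 0, 0, 0],
    [0, 0, -6.1, 0, 0, 0, 0]
  ]
}}

```text
time_s: 21.47
position: [0.528, 0.0762, 0.1185]
tcp_rot: [[-0.631, 0.775, 0.003], [0.775, 0.631, 0.001], [-0.002, 0.003, -1.0]]
force: [6.8, 1.0, -5.3]
opening: 0.404
grasp_force: 30.0
```

```bash
python3 - <<'E'
from rig import read_state
from seg import *
np.set_printoptions(precision=4,suppress=True)
d={n:optics.capture(n) for n in("scene","top","wrist")};s=read_state();d["s"]=s;pickle.dump(d,open("c6.pkl","wb"));print(s["time_s"],s["position"],s["tcp_rot"],s["opening"],s["grasp_force"],s["force"],s["moment"])
C=np.array([.5268,.0758])
for n in("top","scene","wrist"):
    t=d[n] if n!="wrist" else wristcam(s,d[n]);print(n)
    for k,v in lids(t,C).items(): print(k,v)
a=cv2.resize(d["scene"]["image"][80:280,170:350],(396,440),interpolation=cv2.INTER_CUBIC)
b=cv2.resize(d["top"]["image"][165:295,200:318],(400,440),interpolation=cv2.INTER_CUBIC)
cv2.imwrite("pics/chk6.png",np.hstack([a,b]))
E
```

```text
21.6167 [0.528  0.0762 0.1185] [[-0.6312  0.7756  0.0033]
 [ 0.7756  0.6312  0.0005]
 [-0.0017  0.0028 -1.    ]] 0.4033322273794046 30.001424252986908 [ 5.3124  2.1798 -6.4024] [ 0.1434 -0.9067  0.0438]
top
b [(array([290. , 211.4]), np.int32(197), array([ 0.5379, -0.0187]), np.float64(0.0952), -83.3)]
scene
y [(array([313.9, 218.9]), np.int32(283), array([0.4492, 0.1254]), np.float64(0.0921), 147.4), (array([333.7, 232. ]), np.int32(184), array([0.4315, 0.1869]), np.float64(0.1464), 130.6)]
r [(array([303.4, 243.6]), np.int32(283), array([0.5175, 0.1752]), np.float64(0.0999), 95.3), (array([302.2, 257.4]), np.int32(88), array([0.5436, 0.207 ]), np.float64(0.1323), 82.7)]
g [(array([266.1, 247.8]), np.int32(239), array([0.6029, 0.1365]), np.float64(0.0973), 38.6)]
b [(array([253. , 195.9]), np.int32(33), array([ 0.5435, -0.0295]), np.float64(0.1066), -81.0)]
wrist
y [(array([199.6,  74. ]), np.int32(7785), array([0.4299, 0.1242]), np.float64(0.1083), 153.5), (array([368.2, 310.5]), np.int32(41), array([0.6119, 0.0718]), np.float64(0.0852), -2.7), (array([191.6, 311.2]), np.int32(29), array([ 0.5153, -0.0072]), np.float64(0.0838), -97.9)]
r [(array([362.5, 103.7]), np.int32(5194), array([0.513 , 0.1711]), np.float64(0.0963), 98.2)]
g [(array([383.5, 201.3]), np.int32(437), array([0.5641, 0.1362]), np.float64(0.071), 58.3), (array([419.3, 232. ]), np.int32(3545), array([0.597, 0.136]), np.float64(0.0925), 40.6)]
b [(array([232.6, 341. ]), np.int32(206), array([ 0.5528, -0.0091]), np.float64(0.0888), -73.0)]
```

View pics/chk6.png

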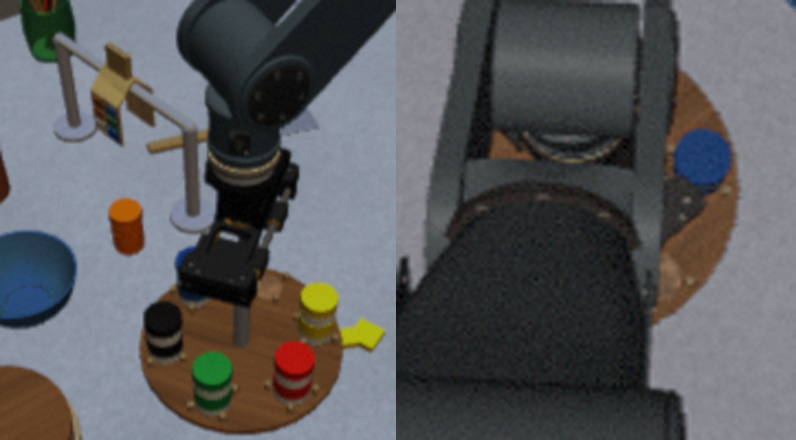

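Deck followed the 59° turn without slipping (blue moved from −142.2° to −83.3°). The saddle still hangs and all jars stand. My combined estimate of the needed turn is about 61.1°, so about 2° remain.

{"name": "send_rows", "arguments": {
  "commands": [
    [0, 0, -0.1, 0, 0, 0, 0],
    [0, 0, -0.2, 0, 0, 0, 0],
    [0, 0, -0.3, 0, 0, 0, 0],
    [0, 0, -0.4, 0, 0, 0, 0],
    [0, 0, -0.4, 0, 0, 0, 0],
    [0, 0, -0.4, 0, 0, 0, 0],
    [0, 0, -0.4, 0, 0, 0, 0],
    [0, 0, -0.4, 0, 0, 0, 0]
  ]
}}

```text
time_s: 22.28
position: [0.528, 0.0763, 0.1185]
tcp_rot: [[-0.658, 0.753, 0.003], [0.753, 0.658, 0.0], [-0.002, 0.003, -1.0]]
force: [6.0, 2.7, -5.6]
opening: 0.403
grasp_force: 30.0
```

```bash
python3 - <<'E'
from rig import read_state
from seg import *
from scipy.optimize import least_squares
np.set_printoptions(precision=4,suppress=True)
s=read_state();print(s["time_s"],s["position"],np.degrees(np.arctan2(s["tcp_rot"][1,0],s["tcp_rot"][0,0])),s["opening"],s["grasp_force"],s["force"],s["qvel"])
C=np.array([.5268,.0758]);t=optics.capture("top");c=optics.capture("scene");b0=pickle.load(open("c4.pkl","rb"))
print("blue top",lids(t,C)["b"])
def big(cam): return {k:max(v,key=lambda q:q[1])[0] for k,v in lids(cam,C).items() if max(v,key=lambda q:q[1])[1]>100}
A,B=big(b0["scene"]),big(c);print(A,B)
# same-seat comparison in the scene view: angle of red,green now vs yellow,red before (lattice 60 deg)
cs=np.array([.5267,.0805])
an=lambda p:np.degrees(np.arctan2(*(onz(c,p,.104)[:2]-cs)[::-1]))
for k in("r","g"): print(k,"moved",an(B[k])-an(A[k]))
# yellow in the scene, predicted at arrow direction vs seen
for a in(156,158.5,161): print(a,proj(c,np.r_[cs+.095*np.array([np.cos(np.radians(a)),np.sin(np.radians(a))]),.104]))
hsv=cv2.cvtColor(c["image"],cv2.COLOR_BGR2HSV);m=cv2.inRange(hsv,(22,130,60),(36,255,255));m[:, :290]=0;m[:,326:]=0
ys,xs=np.where(m>0);print("yellow rows",[(y,xs[ys==y].min(),xs[ys==y].max()) for y in np.unique(ys) if 195<y<240])
E
```

```text
22.2833 [0.528  0.0763 0.1185] 131.14017070146164 0.40276353120428093 30.00140815973282 [ 5.9656  2.7347 -5.6459] [-0.0177  0.0304 -0.072   0.0391 -0.059   0.0902]
blue top [(array([289.8, 210.3]), np.int32(200), array([ 0.541 , -0.0182]), np.float64(0.0951), -81.4)]
{'y': array([303.8, 242.5]), 'r': array([266.7, 248.6]), 'g': array([243.8, 224.5]), 'b': array([291.1, 194.3])} {'y': array([314.1, 214.8]), 'r': array([304.1, 246.1]), 'g': array([267.5, 248.3])}
r moved 55.845257176160416
g moved 61.44656874319188
156 [315.2992 215.84  ]
158.5 [314.9332 214.6374]
161 [314.503  213.4507]
yellow rows [(np.int64(208), np.int64(311), np.int64(318)), (np.int64(209), np.int64(308), np.int64(320)), (np.int64(210), np.int64(307), np.int64(321)), (np.int64(211), np.int64(307), np.int64(322)), (np.int64(212), np.int64(306), np.int64(322)), (np.int64(213), np.int64(306), np.int64(322)), (np.int64(214), np.int64(306), np.int64(322)), (np.int64(215), np.int64(306), np.int64(322)), (np.int64(216), np.int64(306), np.int64(322)), (np.int64(217), np.int64(307), np.int64(322)), (np.int64(218), np.int64
[... 168 characters left out ...]
int64(222), np.int64(310), np.int64(316)), (np.int64(223), np.int64(306), np.int64(306)), (np.int64(224), np.int64(306), np.int64(307)), (np.int64(225), np.int64(306), np.int64(320)), (np.int64(226), np.int64(307), np.int64(309)), (np.int64(227), np.int64(307), np.int64(320)), (np.int64(228), np.int64(307), np.int64(319)), (np.int64(229), np.int64(308), np.int64(325)), (np.int64(230), np.int64(307), np.int64(325)), (np.int64(231), np.int64(310), np.int64(325)), (np.int64(232), np.int64(325), np.int64(325)), (np.int64(233), np.int64(325), np.int64(325)), (np.int64(234), np.int64(325), np.int64(325)), (np.int64(235), np.int64(325), np.int64(325)), (np.int64(236), np.int64(325), np.int64(325))]
```

```bash
python3 -c "
from rig import bot
print(bot.hand_in())"
```

```text
the job is handed in; nothing more can be done
None
```

The saddle hangs over the rail bar and the carousel was turned about 61°, which by my measurements puts the yellow-lidded jar in line with the arrow; the knob is still gripped at 30 N, and the job was handed in at about 22 s with no verdict returned.

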